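# Snap the lifting hook onto the eye of the long block

## Robot

A 6-joint arm with a two-finger parallel gripper is mounted at the origin on a cart in front of the work surface, level with it; the furniture and walls round the work are solid. World frame = base frame: x ahead of the robot, y to its left, z up, the work surface at z = 0. Lengths are in m, angles in rad, forces in N, time in s.
With the tool pointing down it reaches from about 0.3 to 0.875 m from the base axis. Payload 6.4 kg.
Tool frame: the origin (TCP) lies midway between the tips of the shut fingers; the grasp point (between the pads) lies 19 mm behind it; z points along the fingers, y is the line along which they close (so a half turn about z gives the same grasp; the last joint's range is limited). The gripper opens to 85 mm and grips with 20 to 120 N. Pads are 22 mm wide; open, the fingers measure 114 mm over their backs; the gripper's body (76 mm by 85 mm) begins 54 mm behind the grasp point. The pads swing forward as they close: fully open they stand 13 mm farther back than shut.
Start: joints at [-1.312, 0.181, 1.607, -0, 1.354, -0.206], TCP at [0.258, -0.514, 0.231] pointing down, gripper open.
Joint ranges: [-2.99, 2.99], [-0.89, 2.07], [0.3, 2.58], [-1.14, 4.28], [0, 2.63], [-3.12, 3.12]. Speed limits (rad/s): [2.57, 2.57, 3.01, 3.14, 3.14, 3.14].

## Interface

Orientations are given as a rotation vector (axis times angle).
In Python, from workcell import manip, viewer, nets gives the robot as it stands.
- The arm moves only by the tool play_rows, never from a script. Its argument "series" is a list of rows, each a list of 7 numbers: the shift along the world's x, y, z in units of 30 mm (1.0 is 30 mm), then the turn, a rotation vector about the world's x, y, z in units of 6 degrees (1.0 is 6 degrees), then the closure, from -1 (fully open) to 1 (shut). In form: [[x, y, z, wx, wy, wz, grip], ...]. A call has 1 to 8 rows; each row shifts and turns the commanded pose from where the row before left it; what a row does not reach is not made up. A row lasts 1/10 s, in which the tool goes at most 50 mm and 8.59 degrees, less where a joint would pass 70% of its speed; a pose out of reach is approached as far as the arm can. A call is refused whole if a number of a shift passes 1 or a number of a turn 1, either way. A call with a gripper value outside its range is refused whole. The fingers move at their own pace and stop on an object; "grip_force" is the grip in N (left out, the last holds). Time passes only in rows, so rows that do not move let the fingers close. It gives the time, the measured TCP pose, the force, the opening and the grip force at its end, in the units of the state.
- manip.read_state(): the state, without advancing time (a new reading comes with each control period).
- viewer.read_camera(name): name is "scene" or "top"; returns (picture, depth): 420x560x3 uint8, red, green, blue; 420x560 float32, m along the optical axis (not along the pixel's ray), 0 where there is no reading.
- viewer.get_calibration(name): a dict with "K" (3x3 intrinsics, pixels), "view" (4x4, takes a point from world to camera coordinates). Camera axes: x right, y down, z forward; pixel columns grow to the right and rows downward; lengths in m; the calibration is good to about 2 mm. A picture is of the moment at which its call begins. get_calibration takes no time and is no camera call.
- manip.finish_job(): hands the job in; it is judged then, once.
Trained networks look in the newest picture that a camera, given by its name, has taken for a name from the list of things; names that differ only in an ending like _2 or _b are one class to them, and where a whole thing is asked for, a point or a joint stands for the part that bears it (a point fixed in the world has none). Each returns a list of dicts, best first, with "p" (0 to 1); they miss things now and then, are a little off and sometimes report something else, mostly with a low value. They report only what shows in the picture. A call takes as long as a camera call. They do not tell look-alikes from the thing itself.
- nets.masks_of(thing, camera): "mask" (420x560 bool, what is visible of it).
- nets.spot_point(thing, camera): "location" ([x, y, z] in m, in world coordinates, good to about 4 mm: a listed point, or the origin of a listed thing).
The state is a dict: "time_s": time; "joint_pos": joint angles; "qvel": joint speeds; "tau": joint torques, N m; "tcp_pos": TCP position; "orientation": TCP orientation; "force": force on the tool from outside, world axes, zero at the start; "ft_torque": the same for the moment, N m; "gripper_width": finger opening in m; "finger_force": force on a finger pad.
Only numpy, scipy, OpenCV 4.12 (cv2) and the standard library are available. Lean on these libraries where they do the work, as an engineer would, in place of code of your own. Each camera call takes 0.05 s, during which the arm holds its last target. There are 200 camera calls.

## Task

Take the snap hook by its black grip from its parking stand and press it straight down over the bar of the lifting eye on the long steel block, not the square one, until the bar has pushed past the sprung gate and the gate has snapped shut beneath it. Leave the hook hanging closed on that eye and let go.

Things in the scene. Friction and masses are not known exactly. Their poses are not given: they have to be found in the camera images.
- hook_grip (a point): Centre of the black plastic grip (32 mm along x, 16 mm along y, 42 mm high; close the fingers along y) on top of a steel snap hook, 58 mm wide along x, 119 mm tall, 0.2 kg, that stands mouth down in a low grey parking stand, its feet 98 mm below this point (stand walls reach 84 mm below it). Lift it straight up. z points up, y through the hook's 16 mm thickness.
- hook_seat (a point): Same hook, same axes, 34 mm below hook_grip: where an eye bar's centre rests at the top of the throat (32 mm wide along x). The throat's foot is closed by a level gate 48 mm below this point; under it the legs flare to a 46 mm mouth. The bar enters the mouth from below as the hook is pressed down, and the gate shuts under it once the bar is less than 8 mm below this point.
- hook_gate (a joint): Sprung gate of the hook: 0 rad shut (level across the mouth), up to 1.55 rad swung inward and up into the hook. It opens inward only and shuts by itself; pushing past takes about 3 to 8 N, more than the hook's own weight.
- eye_mid (a point): Middle of the level top bar of the lifting eye on the long steel block (fixed, 70 x 170 mm, 20 mm high). The eye is an upright bow of round bar 8 mm thick, 56 mm wide inside; this point is on the bar's axis, 95 mm above the bench. y runs along the bar (hook's y goes along it, either way round), z up. Not the square block, 90 x 90 mm, that has the same eye.
There are look-alikes about, which are no part of the job. Of the things shaped like the part that bears hook_grip, the bare steel one is meant.

How it is judged:
By the outcome, as a careful person would: the job done as asked, in the order asked, and still so for the second after the job is handed in, with the robot touching nothing.
It also fails if it takes over 38 s, if anything falls off the work surface, if the arm or the gripper's body presses on something with over 40 N, if the wrist force passes 120 N, or if a joint passes its speed limit or range.

## Working session

There is one attempt and no reset: what is moved stays moved. The work goes in short steps, Python scripts to look and compute and a tool call to move; the robot and the scene stay as the last step left them, time stands still between calls to the robot, and variables do not carry over. Pictures are saved under pics/ and viewed, at most 10 in all, crops included, and the job is handed in when it is done.

Besides the shell and the picture viewer there is one more tool, called after "Emit:" as name([rows], argument=value, ...), one row to a line, values as JSON. play_rows: Moves the arm, as the interface text tells. Its arguments: {"type":"object","properties":{"series":{"type":"array"},"grip_force":{"type":"number"}},"required":["series"]}

```bash
mkdir -p pics
python3 - <<'E'
from workcell import manip, viewer, nets
import cv2,numpy as np
ims=[]
for c in("scene","top"):
    p,d=viewer.read_camera(c); cv2.imwrite(f"pics/{c}0.png",p[:,:,::-1])
    cal=viewer.get_calibration(c);V=cal["view"];K=cal["K"]
    for t in("hook_grip","hook_seat","eye_mid"):
        for r in nets.spot_point(t,c):
            w=np.array(r["location"]);q=K@(V@np.append(w,1))[:3];print(c,t,round(r["p"],2),w.round(3),(q[:2]/q[2]).round())
s=manip.read_state();print(s)
E
```

```text
scene hook_seat 0.66 [0.564 0.17  0.093] [230. 203.]
scene eye_mid 0.8 [0.565 0.169 0.099] [230. 201.]
top hook_grip 0.7 [ 0.428 -0.05   0.097] [336. 236.]
top hook_grip 0.5 [ 0.425 -0.15   0.109] [380. 236.]
top hook_seat 0.53 [ 0.432 -0.051  0.062] [335. 235.]
top eye_mid 0.56 [0.557 0.174 0.094] [239. 184.]
{'time_s': 0.4, 'joint_pos': array([-1.31231409e+00,  1.80944569e-01,  1.60712836e+00, -2.96577081e-05,
        1.35380878e+00, -2.06322589e-01]), 'qvel': array([ 0.00082034, -0.00056187, -0.00217215,  0.00126186,  0.00058364,
       -0.00019189]), 'tau': array([-1.13928214e-03, -4.44307065e+01, -3.51172042e+01, -3.68782703e-04,
        3.41822022e-03,  1.08971213e-05]), 'tcp_pos': array([ 0.25772097, -0.51393401,  0.23114498]), 'orientation': array([-3.05685097e+00, -7.23502483e-01,  5.73116088e-05]), 'force': array([0.03100504, 0.38678294, 0.14206301]), 'ft_torque': array([0.05766172, 0.03702844, 0.00167741]), 'finger_force': 0.0, 'gripper_width': 0.08541827987967086}
```

View pics/scene0.png

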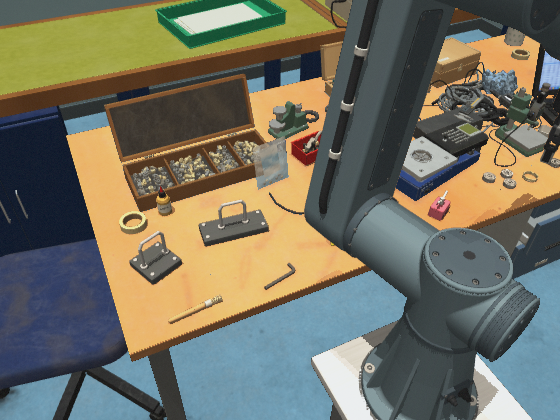

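View pics/top0.png

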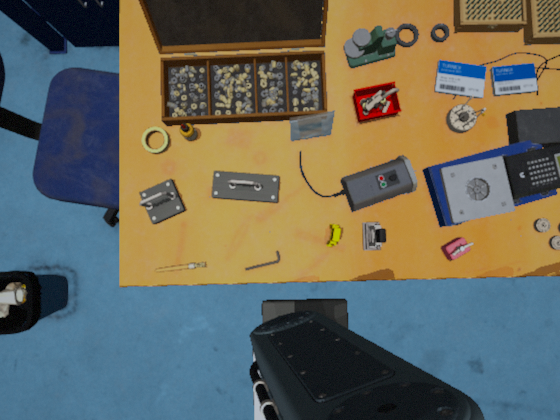

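The top picture shows two hook-shaped things: a yellow one at (335,235) and a bare steel one in a grey stand at (374,236). The steel one fits the description. There are two eyes: the long block at (245,185) and the square block at (162,200), and the long one is meant. I'll confirm both choices in an enlarged crop and measure.

```bash
cat > h.py <<'E'
from workcell import manip, viewer, nets
import cv2,numpy as np
def cloud(c):
    p,d=viewer.read_camera(c);cal=viewer.get_calibration(c);K=cal["K"];T=np.linalg.inv(cal["view"])
    v,u=np.mgrid[:420,:560];P=np.stack([(u-K[0,2])/K[0,0]*d,(v-K[1,2])/K[1,1]*d,d,np.ones_like(d)],-1)@T.T
    return p,d,P[...,:3]
def rect(X):
    (c,s,a)=cv2.minAreaRect((X[:,:2]*1000).astype(np.float32));return np.round(c,1),np.round(s,1),round(a,1)
E
python3 - <<'E'
from h import *
p,d,P=cloud("top")
a=cv2.resize(p[205:265,310:400],None,fx=6,fy=6,interpolation=2);b=cv2.resize(p[160:225,135:285],None,fx=3.6,fy=3.6,interpolation=2)
W=np.zeros((a.shape[0]+b.shape[0],540,3),np.uint8);W[:360,:540]=a;W[360:,:b.shape[1]]=b[:,:540]
cv2.imwrite("pics/crop1.png",W[:,:,::-1])
def box(u0,u1,v0,v1,zs):
    Q=P[v0:v1,u0:u1].reshape(-1,3)
    for lo,hi in zs:
        X=Q[(Q[:,2]>lo)&(Q[:,2]<hi)]
        if len(X)>4: print((lo,hi),len(X),X.mean(0).round(4),X.min(0).round(3),X.max(0).round(3),rect(X))
print("steel");box(355,395,215,255,[(.09,.2),(.11,.2),(.05,.09),(.005,.03)])
print("yellow");box(320,350,215,255,[(.005,.03),(.03,.06),(.06,.2)])
print("eye");box(200,290,160,210,[(.085,.12),(.012,.03)])
print("sq");box(135,195,170,230,[(.085,.12),(.012,.03)])
print("bench",np.median(P[225:245,280:310,2]))
c=viewer.get_calibration("top");print(np.linalg.inv(c["view"]).round(3))
E
```

```text
steel
(0.09, 0.2) 147 [ 0.4286 -0.1472  0.1211] [ 0.414 -0.158  0.091] [ 0.444 -0.141  0.131] (array([ 429.1, -149.3]), array([16.7, 30.1]), 88.7)
(0.11, 0.2) 122 [ 0.4286 -0.1483  0.1254] [ 0.414 -0.158  0.11 ] [ 0.444 -0.141  0.131] (array([ 428.9, -149.3]), array([16.7, 29.7]), 88.7)
(0.05, 0.09) 88 [ 0.428  -0.1462  0.0784] [ 0.404 -0.157  0.051] [ 0.453 -0.141  0.09 ] (array([ 428.6, -149. ]), array([48.9, 15.4]), 0.9)
(0.005, 0.03) 330 [ 0.428  -0.1424  0.0147] [ 0.382 -0.207  0.005] [ 0.474 -0.111  0.03 ] (array([ 430.9, -156.9]), array([94.5, 92.6]), 86.5)
yellow
(0.005, 0.03) 35 [ 0.4291 -0.0488  0.0095] [ 0.384 -0.094  0.005] [ 0.478 -0.019  0.027] (array([425.9, -63.8]), array([68.3, 93.5]), 75.2)
(0.03, 0.06) 10 [ 0.4342 -0.0405  0.0457] [ 0.409 -0.046  0.032] [ 0.458 -0.035  0.059] (array([433.7, -39.7]), array([49.2, 11.5]), 2.4)
(0.06, 0.2) 172 [ 0.4336 -0.0453  0.1026] [ 0.41  -0.058  0.062] [ 0.458 -0.036  0.123] (array([434.3, -46.9]), array([16.6, 48.5]), 77.4)
eye
(0.085, 0.12) 99 [0.5631 0.1676 0.0968] [0.557 0.135 0.085] [0.57  0.202 0.103] (array([563.4, 168. ]), array([66.8,  7.9]), 83.9)
(0.012, 0.03) 1679 [0.5624 0.1684 0.0207] [0.522 0.083 0.012] [0.607 0.256 0.03 ] (array([563.8, 169. ]), array([169.9,  70.5]), 83.8)
sq
(0.085, 0.12) 101 [0.5319 0.3811 0.0965] [0.516 0.352 0.085] [0.547 0.414 0.102] (array([531.6, 383.6]), array([ 8.5, 68.1]), 23.4)
(0.012, 0.03) 1117 [0.5297 0.381  0.0207] [0.474 0.327 0.012] [0.589 0.441 0.029] (array([531.5, 384.2]), array([90.7, 90.3]), 22.8)
bench 0.0006425186213819822
[[-0.026 -0.998  0.065  0.42 ]
 [-1.     0.027  0.006  0.065]
 [-0.008 -0.065 -0.998  1.028]
 [ 0.     0.     0.     1.   ]]
```

View pics/crop1.png

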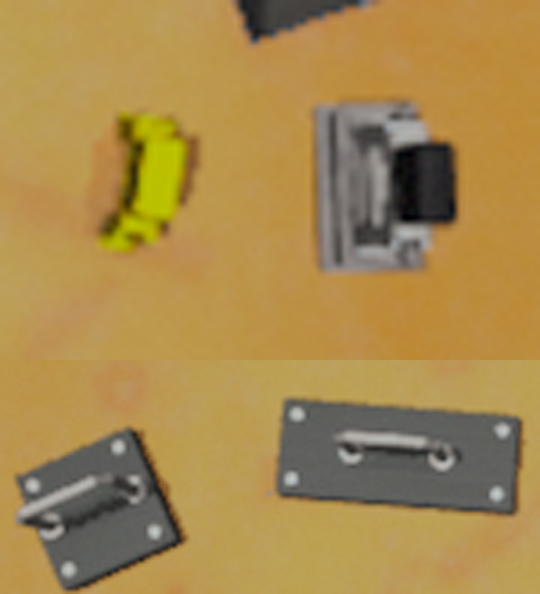

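The crop confirms the steel hook with the black grip at (374,236). Its grip is 30 x 16 mm, aligned with world x and centred at (0.429,-0.149), top at 0.130. The long block's eye is centred at (0.5635,0.168), with its bar turned about -6.2° from y. Moving above the hook.

Emit:
play_rows([
  [0.4,0.85,0,0,0,-0.5,-1],
  [0.4,0.85,0,0,0,-0.5,-1],
  [0.4,0.85,0,0,0,-0.5,-1],
  [0.4,0.85,0,0,0,-0.5,-1],
  [0.4,0.85,0,0,0,-0.5,-1],
  [0.4,0.85,0,0,0,-0.5,-1],
  [0.4,0.85,0,0,0,-0.5,-1],
  [0.4,0.85,0,0,0,-0.5,-1],
], grip_force=80)

```text
time_s: 1.25
tcp_pos: [0.3541, -0.309, 0.2314]
orientation: [3.141, 0.068, 0.0]
force: [0.8, -0.4, -0.5]
gripper_width: 0.0852
finger_force: 0.0
```

Emit:
play_rows([
  [0.4,0.85,0,0,0,-0.43,-1],
  [0.4,0.85,0,0,0,0,-1],
  [0.4,0.85,0,0,0,0,-1],
  [0.4,0.85,0,0,0,0,-1],
  [0.4,0.85,0,0,0,0,-1],
  [0.4,0.85,0,0,0,0,-1],
  [0.1,0.25,0,0,0,0,-1],
  [0,0,0,0,0,0,-1],
])

```text
time_s: 2.05
tcp_pos: [0.429, -0.1488, 0.2314]
orientation: [3.141, 0.005, 0.0]
force: [-0.1, -0.0, 0.5]
gripper_width: 0.0853
finger_force: 0.0
```

Emit:
play_rows([
  [0,0,-0.8,0,0,0,-1],
  [0,0,-0.8,0,0,0,-1],
  [0,0,-0.8,0,0,0,-1],
  [0,0,-0.8,0,0,0,-1],
  [0,0,-0.7,0,0,0,-1],
  [0,0,-0.4,0,0,0,-1],
  [0,0,-0.3,0,0,0,-1],
  [0,0,0,0,0,0,-1],
])

```text
time_s: 2.85
tcp_pos: [0.4282, -0.1498, 0.0926]
orientation: [-3.141, -0.0, 0.002]
force: [0.9, -0.7, 0.6]
gripper_width: 0.0854
finger_force: 0.0
```

Emit:
play_rows([
  [0,0,0,0,0,0,-0.5],
  [0,0,0,0,0,0,0],
  [0,0,0,0,0,0,0.5],
  [0,0,0,0,0,0,1],
  [0,0,0,0,0,0,1],
  [0,0,0,0,0,0,1],
  [0,0,0,0,0,0,1],
  [0,0,0,0,0,0,1],
])

```text
time_s: 3.65
tcp_pos: [0.4292, -0.1498, 0.0938]
orientation: [3.141, 0.002, 0.001]
force: [-0.4, 0.3, 5.1]
gripper_width: 0.0154
finger_force: 78.4
```

Emit:
play_rows([
  [0,0,0.3,0,0,0,1],
  [0,0,0.6,0,0,0,1],
  [0,0,0.9,0,0,0,1],
  [0,0,0.9,0,0,0,1],
  [0,0,0.9,0,0,0,1],
  [0,0,0.9,0,0,0,1],
  [0,0,0.9,0,0,0,1],
  [0,0,0.6,0,0,0,1],
])

```text
time_s: 4.45
tcp_pos: [0.4287, -0.1493, 0.2751]
orientation: [3.141, 0.002, 0.001]
force: [0.1, -0.4, -2.9]
gripper_width: 0.0154
finger_force: 78.5
```

Emit:
play_rows([
  [0.25,0.6,0,0,0,-0.2,1],
  [0.25,0.6,0,0,0,-0.2,1],
  [0.25,0.6,0,0,0,-0.2,1],
  [0.25,0.6,0,0,0,-0.2,1],
  [0.25,0.6,0,0,0,-0.2,1],
  [0.25,0.6,0,0,0,0,1],
  [0.25,0.6,0,0,0,0,1],
  [0.25,0.6,0,0,0,0,1],
])

```text
time_s: 5.25
tcp_pos: [0.4882, -0.0044, 0.2728]
orientation: [-3.137, 0.163, 0.003]
force: [0.6, 0.1, -2.7]
gripper_width: 0.0145
finger_force: 78.6
```

Emit:
play_rows([
  [0.35,0.8,0,0,0,0,1],
  [0.35,0.8,0,0,0,0,1],
  [0.35,0.8,0,0,0,0,1],
  [0.35,0.8,0,0,0,0,1],
  [0.35,0.8,0,0,0,0,1],
  [0.35,0.8,0,0,0,0,1],
  [0.35,0.8,0,0,0,0,1],
  [0,0.2,0,0,0,0,1],
])

```text
time_s: 6.05
tcp_pos: [0.5621, 0.1707, 0.2725]
orientation: [-3.137, 0.16, 0.003]
force: [-0.3, -1.1, -2.5]
gripper_width: 0.0152
finger_force: 78.5
```

Run:
```python
from h import *
for c in("scene","top"):
    p,d,P=cloud(c); cv2.imwrite(f"pics/{c}1.png",p[:,:,::-1])
    for t in("hook_grip","hook_seat","eye_mid"):
        for r in nets.spot_point(t,c): print(c,t,round(r["p"],2),r["location"])
s=manip.read_state();print(s["tcp_pos"],s["orientation"],s["force"],s["gripper_width"],s["time_s"])
p=cv2.imread("pics/scene1.png")[100:280,120:360];q=cv2.imread("pics/top1.png")[90:270,150:390]
cv2.imwrite("pics/crop2.png",cv2.resize(np.vstack([p,q]),None,fx=1.66,fy=1.66,interpolation=2))
```

```text
scene hook_grip 0.79 [0.5657, 0.1706, 0.2837]
scene hook_seat 0.68 [0.5596, 0.1648, 0.2535]
scene eye_mid 0.7 [0.5644, 0.1693, 0.0975]
top hook_grip 0.68 [0.427, -0.0464, 0.0988]
top hook_grip 0.52 [0.5593, 0.1727, 0.2892]
top hook_seat 0.68 [0.4298, -0.0497, 0.0646]
top hook_seat 0.54 [0.5588, 0.167, 0.2494]
top eye_mid 0.67 [0.5579, 0.1724, 0.0944]
[0.56211953 0.16763943 0.27339622] [ 3.13710829e+00 -1.64735134e-01 -4.98856540e-05] [ 0.18657061  0.25711224 -2.67534824] 0.015091704490299581 6.45
```

View pics/crop2.png

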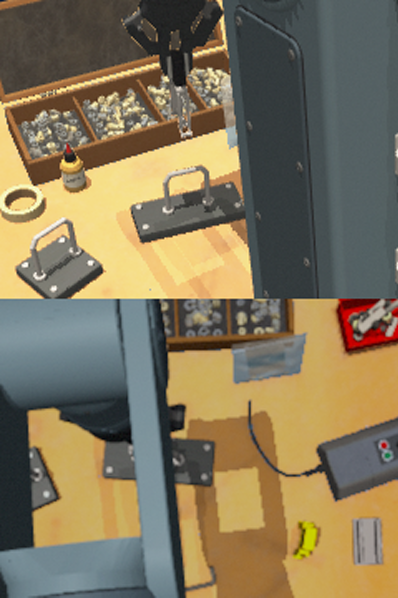

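The hook hangs upright in the fingers above the long block's eye (crop (185,105) over (190,170)). It is aligned within 2 mm, and the yellow one is still in place. Pressing down.

Emit:
play_rows([
  [0.05,0,-0.6,0,0,0,1],
  [0,0,-0.6,0,0,0,1],
  [0,0,-0.6,0,0,0,1],
  [0,0,-0.4,0,0,0,1],
  [0,0,-0.3,0,0,0,1],
  [0,0,-0.2,0,0,0,1],
  [0,0,-0.1,0,0,0,1],
  [0,0,0,0,0,0,1],
], grip_force=100)

```text
time_s: 7.25
tcp_pos: [0.5638, 0.1684, 0.1893]
orientation: [-3.137, 0.163, -0.0]
force: [-1.2, -0.7, -2.4]
gripper_width: 0.0151
finger_force: 99.4
```

Emit:
play_rows([
  [0,0,-0.25,0,0,0,1],
  [0,0,-0.25,0,0,0,1],
  [0,0,-0.25,0,0,0,1],
  [0,0,-0.25,0,0,0,1],
  [0,0,-0.25,0,0,0,1],
  [0,0,0,0,0,0,1],
])

```text
time_s: 7.85
tcp_pos: [0.5629, 0.1686, 0.1507]
orientation: [3.137, -0.163, -0.004]
force: [-2.9, 0.0, 2.0]
gripper_width: 0.0147
finger_force: 100.3
```

Gate contact is felt (+4.5 N). Continuing down.

Emit:
play_rows([
  [0,0,-0.2,0,0,0,1],
  [0,0,-0.2,0,0,0,1],
  [0,0,-0.2,0,0,0,1],
  [0,0,-0.2,0,0,0,1],
  [0,0,-0.2,0,0,0,1],
  [0,0,0,0,0,0,1],
])

```text
time_s: 8.45
tcp_pos: [0.5628, 0.1683, 0.12]
orientation: [3.137, -0.163, -0.004]
force: [-0.7, -0.3, -2.6]
gripper_width: 0.0146
finger_force: 100.9
```

Emit:
play_rows([
  [0,0,-0.06,0,0,0,1],
  [0,0,0,0,0,0,1],
  [0,0,-0.06,0,0,0,1],
  [0,0,0,0,0,0,1],
])

```text
time_s: 8.85
tcp_pos: [0.5638, 0.1685, 0.1182]
orientation: [3.137, -0.163, 0.0]
force: [0.0, -0.2, -2.6]
gripper_width: 0.0146
finger_force: 100.9
```

Emit:
play_rows([
  [0,0,-0.05,0,0,0,1],
  [0,0,-0.05,0,0,0,1],
  [0,0,0,0,0,0,1],
])

```text
time_s: 9.15
tcp_pos: [0.5642, 0.1685, 0.1167]
orientation: [-3.137, 0.163, -0.001]
force: [-4.6, -1.1, 5.8]
gripper_width: 0.0146
finger_force: 102.6
```

Run:
```python
from h import *
p,d,P=cloud("scene");q,_,_=cloud("top")
print(manip.read_state()["force"],manip.read_state()["tcp_pos"])
a=cv2.resize(p[150:260,180:290],(550,550),interpolation=2)
cv2.imwrite("pics/crop3.png",a[:,:,::-1])
```

```text
[-4.12223187 -0.42795608  6.28660023] [0.56417457 0.16854139 0.11668189]
```

View pics/crop3.png

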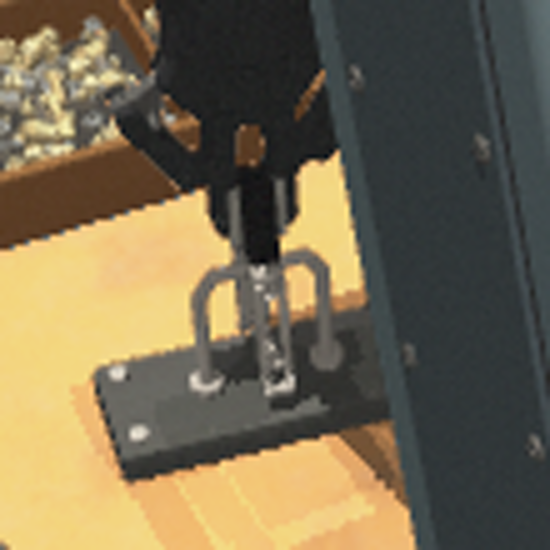

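The hook straddles the bar at (262,265), with its throat around it and its feet just above the block. Contact at the throat top is felt (6 N). Easing off and releasing.

Emit:
play_rows([
  [0,0,0.04,0,0,0,1],
  [0,0,0,0,0,0,0.7],
  [0,0,0,0,0,0,0.4],
  [0,0,0,0,0,0,0],
  [0,0,0,0,0,0,-0.5],
  [0,0,0,0,0,0,-1],
  [0,0,0,0,0,0,-1],
  [0,0,0,0,0,0,-1],
], grip_force=20)

```text
time_s: 10.05
tcp_pos: [0.5638, 0.1685, 0.1164]
orientation: [-3.137, 0.163, 0.0]
force: [-0.3, 0.4, -0.6]
gripper_width: 0.085
finger_force: 0.0
```

Emit:
play_rows([
  [0,0,0,0,0,0,-1],
  [0,0,0,0,0,0,-1],
  [0,0,0.3,0,0,0,-1],
  [0,0,0.7,0,0,0,-1],
  [0,0,1,0,0,0,-1],
  [0,0,1,0,0,0,-1],
  [0,0,1,0,0,0,-1],
  [0,0,1,0,0,0,-1],
])

```text
time_s: 10.85
tcp_pos: [0.5637, 0.1685, 0.2685]
orientation: [-3.137, 0.163, -0.001]
force: [0.4, -0.8, 0.1]
gripper_width: 0.0853
finger_force: 0.0
```

Emit:
play_rows([
  [0,-1,0.3,0,0,0,-1],
  [0,-1,0,0,0,0,-1],
  [0,-1,0,0,0,0,-1],
  [0,-1,0,0,0,0,-1],
  [0,-1,0,0,0,0,-1],
  [0,-1,0,0,0,0,-1],
  [0,-1,0,0,0,0,-1],
  [0,-1,0,0,0,0,-1],
])

```text
time_s: 11.65
tcp_pos: [0.5637, -0.0727, 0.2763]
orientation: [3.137, -0.163, 0.001]
force: [1.4, -0.1, 0.8]
gripper_width: 0.0853
finger_force: 0.0
```

Run:
```python
from h import *
p,d,P=cloud("scene");q,_,Q=cloud("top")
for c in("scene","top"):
    for t in("hook_grip","hook_seat"):
        for r in nets.spot_point(t,c): print(c,t,round(r["p"],2),r["location"])
print(manip.read_state()["force"],manip.read_state()["tcp_pos"])
a=cv2.resize(p[140:260,170:290],(520,520),interpolation=2);b=cv2.resize(q[150:220,205:285],(280,245),interpolation=2)
W=np.zeros((520,800,3),np.uint8);W[:,:520]=a;W[:245,520:]=b
cv2.imwrite("pics/crop4.png",W[:,:,::-1])
```

```text
scene hook_grip 0.85 [0.5696, 0.1667, 0.1256]
scene hook_seat 0.65 [0.5657, 0.1685, 0.0958]
top hook_grip 0.63 [0.5644, 0.1709, 0.1342]
top hook_seat 0.63 [0.5625, 0.1677, 0.0937]
top hook_seat 0.42 [0.5585, 0.1725, 0.0989]
[ 0.24927674 -0.2232945  -0.41981164] [ 0.56375322 -0.07070077  0.2757196 ]
```

View pics/crop4.png

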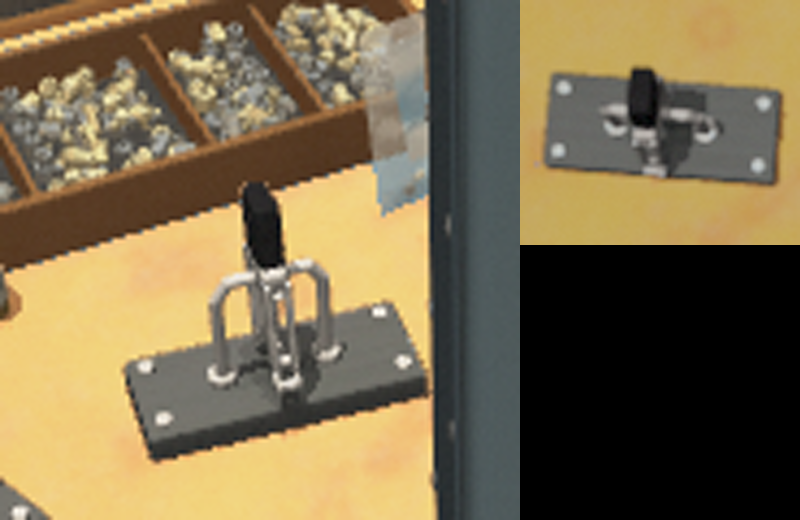

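The hook hangs on the long block's eye at (265,270). Its seat is measured at the bar (z ≈ 0.095), a level piece spans the legs low at (270,365), and the robot is clear.

```bash
python3 -c "
from workcell import manip
print(manip.finish_job())"
```

```text
the job is handed in; nothing more can be done
None
```

The steel snap hook now hangs on the long block's lifting eye with the gripper released and clear, and I handed the job in at about 12 s of the 38 s allowed; I judged the gate shut from the force drop after push-through, the seat height and the last picture, but did not test it by pulling up.

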